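# Pack away the goldsmith's file case

## Robot

A 6-joint arm with a two-finger parallel gripper is mounted at the origin on the work surface. World frame = base frame: x ahead of the robot, y to its left, z up, the work surface at z = 0. Lengths are in m, angles in rad, forces in N, time in s.
With the tool pointing down it reaches from about 0.3 to 0.775 m from the base axis. Payload 14.6 kg.
Tool frame: the origin (TCP) lies midway between the tips of the shut fingers; the grasp point (between the pads) lies 19 mm behind it; z points along the fingers, y is the line along which they close (so a half turn about z gives the same grasp; the last joint's range is limited). The gripper opens to 94 mm and grips with 3 to 60 N. Pads are 16 mm wide; open, the fingers measure 119 mm over their backs; the gripper's body (75 mm by 177 mm) begins 78 mm behind the grasp point.
Start: joints at [-1.345, 0.3, 1.521, -0, 1.321, -0.067], TCP at [0.159, -0.527, 0.205] pointing down, gripper open.
Joint ranges: [-3.03, 3.03], [-0.79, 2.21], [0.23, 2.52], [-1.04, 4.18], [0, 3.07], [-2.55, 2.55]. Speed limits (rad/s): [2.22, 2.22, 2.57, 3.14, 3.14, 3.14].

## Interface

Orientations are given as a unit quaternion [x, y, z, w].
In Python, from cell import env, read_camera, readout gives the robot as it stands. Calls block until the motion is done:
- env.movep(position, orientation): joint-space move of the TCP to a pose.
- env.servo_line(position, attitude=None, v=0.15): straight line of the TCP; attitude=None keeps the orientation; v is the mean speed in m/s.
- env.movej(angles): joint-space move.
- env.grip(opening, newtons=None): finger opening in m; newtons is the grip in N (None keeps the last); returns when the fingers have stopped.
- env.sleep(seconds).
- env.solve_ik(position, orientation): joint angles nearest the present ones, or None.
- read_camera(name): name is "side" or "top"; returns a dict with "frame" (400x640x3 uint8, red, green, blue), "z_map" (400x640 float32, m along the optical axis (not along the pixel's ray), 0 where there is no reading), "camera_matrix" (3x3 intrinsics, pixels), "R" (3x3) and "t" (3): a world point X has camera coordinates R X + t. Camera axes: x right, y down, z forward; pixel columns grow to the right and rows downward; lengths in m; the calibration is good to about 2 mm. A picture is of the moment at which its call begins.
A pose or a line that the arm cannot do raises env.MotionError and nothing moves.
- env.close_job(): hands the job in; it is judged then, once.
Readings, each from a call of its own:
- readout.read_t(): time.
- readout.read_joint_pos(): joint angles.
- readout.read_joint_vel(): joint speeds.
- readout.read_effort(): joint torques, N m.
- readout.read_tool_pos(): TCP position.
- readout.read_ee_rot(): TCP orientation.
- readout.read_wrist_force(): force on the tool from outside, world axes, zero at the start.
- readout.read_wrist_torque(): the same for the moment, N m.
- readout.read_width(): finger opening in m.
- readout.read_grasp_force(): force on a finger pad.
Only numpy, scipy, OpenCV 4.12 (cv2) and the standard library are available. Lean on these libraries where they do the work, as an engineer would, in place of code of your own. Each camera call takes 0.05 s, during which the arm holds its last target. There are 200 camera calls.

## Task

Pack up the goldsmith's tool case: first, with the lid still open, push the upright file flap over until it lies fully down inside the case; then push the lid over and press it fully shut on top, easing it down rather than slamming it. Do not pick up or shove the jar, the ring mandrel and the hammer beside it.

Things in the scene. Friction and masses are not known exactly. Their poses are not given: they have to be found in the camera images.
- case: Open-topped dark wooden case, 240 (its x) x 160 (its y) x 70 mm high, walls 8 mm, screwed to the bench. Origin at the centre of its underside. Its long axis is x; the lid is hinged along its +y rim and the flap just inside its -y wall, both hinges parallel to x.
- lid (a joint): Angle of the lid about its hinge: 0 = shut flat on the case's rim, pi/2 = upright, more = leaning back, outwards to the case's +y side; it starts at 1.7 to 2.0 and stops at 2.15. Stiff friction hinge, about 0.4 N m: it stays where it is left and does not fall by itself. It weighs about 0.35 kg.
- flap (a joint): Angle of the flap about its hinge: 0 = folded flat inside the case, pi/2 = upright; it starts at 1.4 to 1.75 and stops at 1.8 (leaning slightly outwards, to the case's -y side). Friction hinge, about 0.14 N m: it stays where it is left. It weighs about 0.14 kg. While it stands up it blocks the lid.
- lid_hinge (a point): Point on the lid's hinge line, midway along it: in the case's frame (0, +80, 70.5) mm. The lid is a dark wooden panel, 240 mm along the hinge, 160 mm from hinge to free edge, 10 mm thick. Shut, it covers the case completely, its underside at hinge height and its top 10 mm higher (80.5 mm above the bench).
- lid_edge (a point): Middle of the lid's free edge, on the outer face (the upper face when shut), 160 mm from the hinge and 10 mm above the hinge plane when shut.
- flap_hinge (a point): Point on the flap's hinge line, midway along it: in the case's frame (0, -66, 45) mm. The flap is a plywood panel 200 mm along the hinge, 125 mm from hinge to free edge, 8 mm thick, with small needle files held by two bars on the face that looks to the lid; that face ends downward. The other face is plain. Folded, its underside is at hinge height and its plain top face at 53 mm above the bench, 17 mm below the case's rim.
- flap_edge (a point): Middle of the flap's free edge, on its plain face (the one facing away from the lid when upright, upward when folded), 125 mm from the hinge.
- jar: Closed glass jar, 52 mm diameter, 80 mm tall, loose, beyond the +x end of the case. Origin at the centre of its underside. Bystander.
- mandrel: Small steel ring mandrel: a tapered post on a round 56 mm foot, 100 mm tall, loose, beyond the +x end of the case. Origin at the centre of its underside. Bystander.
- hammer: Small hammer, 200 mm long, 26 mm high, lying loose on the bench on the -y side of the case, 95 to 110 mm out from its wall (handle) and roughly parallel to it, with the head reaching to some 40 to 70 mm from the wall. Origin at its underside, at the middle of its length; its x axis runs along the handle to the head. Bystander.

How it is judged:
By the outcome, as a careful person would: the job done as asked, in the order asked, and still so for the second after the job is handed in, with the robot touching nothing.
It also fails if it takes over 58 s, if anything falls off the work surface, if the arm or the gripper's body presses on something with over 40 N, if the wrist force passes 120 N, or if a joint passes its speed limit or range.

## Working session

There is one attempt and no reset: what is moved stays moved. The work goes in short steps, each a Python script; the robot and the scene stay as the last script left them, time stands still between calls to the robot, and variables do not carry over. Pictures are saved under pics/ and viewed, at most 10 in all, crops included, and the job is handed in when it is done.

```bash
ls; mkdir -p pics
python3 - <<'E'
from cell import env, read_camera, readout
import cv2, numpy as np
for n in("side","top"):
    c=read_camera(n); np.savez(f"{n}.npz",**c); cv2.imwrite(f"pics/{n}0.png",c["frame"][:,:,::-1])
    print(n,(-c["R"].T@c["t"]).round(3),c["R"].round(2).tolist(),c["camera_matrix"][0,0])
print(readout.read_t(),readout.read_ee_rot())
E
```

```text
pics
side [ 0.369 -0.599  0.649] [[0.93, -0.36, 0.0], [-0.23, -0.6, -0.77], [0.28, 0.72, -0.64]] 431.46299710863866
top [0.495 0.022 1.013] [[0.03, -1.0, 0.01], [-1.0, -0.03, -0.09], [0.09, -0.01, -1.0]] 426.68459885108746
0.1 [ 9.89304021e-01  1.45867362e-01 -4.05962173e-05 -5.14451731e-04]
```

View pics/side0.png

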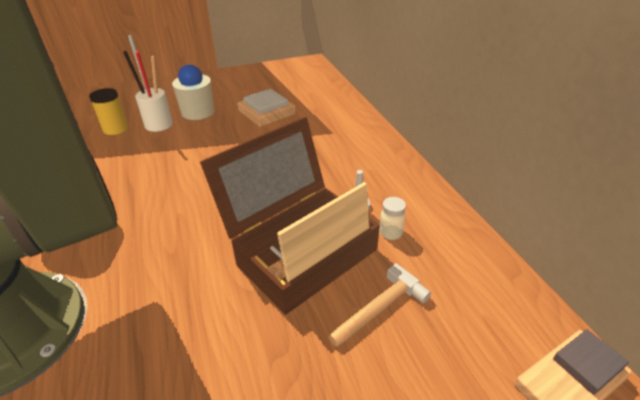

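View pics/top0.png

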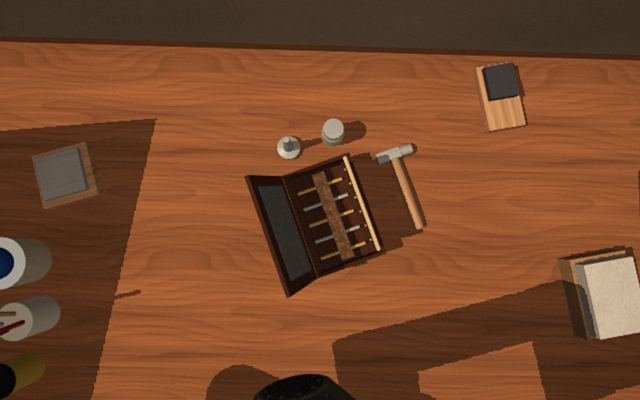

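The side view shows the case with the lid inner face at about (265,180), the flap's plain face at (327,232), the hammer at (385,305) and the jar and mandrel at (392,218) and (360,185). In the top view the flap edge runs (346,157)–(380,248) and the lid hinge (285,177)–(317,277).

```bash
cat > h.py <<'E'
import numpy as np, cv2
def cloud(c):
    z=c["z_map"]; v,u=np.mgrid[:400,:640]; K=c["camera_matrix"]
    P=np.stack([(u-K[0,2])/K[0,0]*z,(v-K[1,2])/K[1,1]*z,z],-1)
    return (P-c["t"])@c["R"]
def plane(W,poly):
    m=np.zeros((400,640),np.uint8); cv2.fillPoly(m,[np.array(poly)],1)
    p=W[m>0]; c=np.median(p,0)
    for k in range(4):
        c=p.mean(0); n=np.linalg.svd(p-c,full_matrices=False)[2][2]; d=abs((p-c)@n); p=p[d<max(.003,1.5*np.median(d))]
    return c,n,d.std(),len(p)
E
python3 - <<'E'
from h import *
s=dict(np.load("side.npz"));t=dict(np.load("top.npz"))
S=cloud(s);T=cloud(t)
for n,W,p in(("flap",S,[(288,240),(360,198),(364,228),(292,266)]),("lidlining",S,[(225,170),(300,138),(312,182),(240,220)]),("front",S,[(300,282),(372,238),(374,246),(296,295)])):
    c,nn,d,k=plane(W,p); nn=nn*np.sign(-nn[1]+1e-9); print(n,c.round(4),nn.round(4),d.round(4),k,"yaw",np.arctan2(nn[0],-nn[1]).round(4),"tilt",np.arcsin(nn[2]).round(4))
def at(W,u,v): return np.median(W[v-1:v+2,u-1:u+2].reshape(-1,3),0).round(3)
for n,u,v in(("jar",333,127),("mandrel",289,145),("hhead",395,155),("hhandle",418,220),("handle2",405,180),("headtip",381,158),("bench",450,200),("bench",250,330)): print(n,at(T,u,v))
# extents of tall things in top view region
m=(T[...,2]>.04)&(T[...,0]>.25)
m[:,:240]=0;m[:,400:]=0;m[:110]=0;m[300:]=0
np.save("top_m.npy",m)
p=T[m]; print(len(p),p.min(0).round(3),p.max(0).round(3))
E
```

```text
flap [ 0.5616 -0.0855  0.1181] [ 0.3584 -0.9238  0.135 ] 0.0005 1705 yaw 0.3701 tilt 0.1355
lidlining [0.5031 0.0726 0.1457] [ 0.3402 -0.8749  0.3446] 0.0007 2967 yaw 0.3709 tilt 0.3518
front [ 0.5749 -0.0973  0.0399] [ 0.36   -0.9328 -0.0177] 0.0004 616 yaw 0.3683 tilt -0.0177
jar [ 0.735 -0.018  0.078]
mandrel [0.694 0.08  0.066]
hhead [ 0.686 -0.168  0.025]
hhandle [ 0.535 -0.223  0.025]
handle2 [ 0.628 -0.192  0.022]
headtip [ 0.678 -0.135  0.025]
bench [ 0.586 -0.306 -0.001]
bench [ 0.271  0.16  -0.   ]
7109 [ 0.38  -0.139  0.04 ] [0.754 0.153 1.013]
```

```bash
cat >> h.py <<'E'
yaw=.3703; ex=np.array([np.cos(yaw),np.sin(yaw),0]); ey=np.array([-ex[1],ex[0],0]);
E
python3 - <<'E'
from h import *
S=cloud(dict(np.load("side.npz")));T=cloud(dict(np.load("top.npz")))
B=np.stack([ex,ey,[0,0,1]],1)
S=S@B;T=T@B  # case-aligned axes
def ext(n,W,c,nn,win):
    c=np.array(c)@B; nn=np.array(nn)@B; u0,v0,u1,v1=win
    w=W[v0:v1,u0:u1].reshape(-1,3); w=w[abs((w-c)@nn)<.002]
    print(n,np.percentile(w,[.5,99.5],0).round(4).tolist(),"ctr",c.round(4),nn.round(3))
ext("flap",S,[.5616,-.0855,.1181],[.3584,-.9238,.135],(270,180,380,285))
ext("lid",S,[.5031,.0726,.1457],[.3402,-.8749,.3446],(195,112,335,245))
ext("front",S,[.5749,-.0973,.0399],[.36,-.9328,-.0177],(260,225,390,310))
for n,p in(("jar",[.735,-.018,0]),("mandrel",[.694,.08,0]),("hhead",[.686,-.168,0]),("headtip",[.678,-.135,0]),("handle",[.535,-.223,0])): print(n,(np.array(p)@B).round(3))
E
```

```text
flap [[0.3988, -0.3001, -0.0006], [0.6115, -0.2743, 0.1706]] ctr [ 0.4926 -0.2829  0.1181] [-0.    -0.991  0.135]
lid [[0.3819, -0.1484, 0.0503], [0.6126, -0.0861, 0.219]] ctr [ 0.4953 -0.1144  0.1457] [ 0.001 -0.939  0.345]
front [[0.3789, -0.3005, -0.001], [0.6481, -0.2969, 0.0718]] ctr [ 0.5007 -0.2988  0.0399] [-0.002 -1.    -0.018]
jar [ 0.679 -0.283  0.   ]
mandrel [ 0.676 -0.177  0.   ]
hhead [ 0.579 -0.405  0.   ]
headtip [ 0.583 -0.371  0.   ]
handle [ 0.418 -0.401  0.   ]
```

Measurements agree with the given sizes: origin at (0.4995, -0.219) in rotated axes, yaw 0.370, flap at about 1.435, lid at about 1.92. Next I fold the flap.

```bash
cat >> h.py <<'E'
from scipy.spatial.transform import Rotation as Rt
from cell import env, read_camera, readout
def W(y,z,x=0): return (ex*(.4995+x)+ey*(-.219+y)+[0,0,z])
def quat(s):   # tool z down, tool y along s*case x
    yy=s*ex; zz=np.array([0,0,-1.]); return Rt.from_matrix(np.stack([np.cross(yy,zz),yy,zz],1)).as_quat()
def show(tag): print(tag,"t%.1f"%readout.read_t(),"tcp",np.round(readout.read_tool_pos(),4),"F",np.round(readout.read_wrist_force(),1))
def flapP(a,r=.1): return W(-.066+r*np.cos(a)-.008*np.sin(a)-.008, .045+r*np.sin(a)+.008*np.cos(a))
def lidP(a,r=.13):
    if a>np.pi/2: return W(.08-.16*np.cos(a)+.01*np.sin(a)+.008, .0705+r)
    return W(.08-r*np.cos(a)+.01*np.sin(a)+.008, .0705+r*np.sin(a)+.01*np.cos(a))
def snap(n):
    for k in("side","top"):
        c=read_camera(k); np.savez(f"{k}.npz",**c); cv2.imwrite(f"pics/{k}{n}.png",c["frame"][:,:,::-1])
E
python3 - <<'E'
from h import *
env.grip(0.0,10)
for s in(1,-1):
    qs=[env.solve_ik(p,quat(s)) for p in(W(-.11,.25),flapP(1.4),flapP(0),lidP(2.1),lidP(1.57),lidP(0))]
    print(s,[None if q is None else np.round(q,2).tolist() for q in qs])
show("")
E
```

```text
1 [[-0.27, 0.38, 1.31, -0.0, 1.45, -0.64], [-0.21, 0.41, 1.52, -0.0, 1.21, -0.58], [-0.07, 0.45, 1.71, -0.0, 0.99, -0.44], [0.21, 0.2, 1.66, -0.0, 1.28, -0.16], [0.06, 0.22, 1.63, -0.0, 1.29, -0.31], [-0.18, 0.46, 1.61, -0.0, 1.07, -0.55]]
-1 [[-0.27, 0.38, 1.31, -0.0, 1.45, 2.5], None, None, None, None, None]
 t1.5 tcp [ 0.1587 -0.5266  0.2054] F [ 0.5  0.2 -0.1]
```

Run:
```python
from h import *
q=quat(1)
env.movep(W(-.11,.25),q); show("above")
env.servo_line(flapP(1.435)-ey*.03,v=.12)
for a in np.linspace(1.435,0,10):
    env.servo_line(flapP(a),v=.06); show("%.2f"%a)
p=flapP(0)
for k in range(4):
    if readout.read_wrist_force()[2]>8: break
    p=p-[0,0,.001]; env.servo_line(p,v=.01); show("press")
env.servo_line(W(.026,.30),v=.2); show("up")
snap(1)
```

```text
above t3.6 tcp [ 0.5845 -0.1268  0.2499] F [-0.3  0.2 -0.2]
1.44 t5.3 tcp [ 0.5697 -0.087   0.1453] F [ 0.5 -0.8  0. ]
1.28 t5.7 tcp [ 0.5638 -0.072   0.143 ] F [-0.5  0.1  0.4]
1.12 t6.1 tcp [ 0.5583 -0.0578  0.1383] F [ 0.7 -0.7  0.2]
0.96 t6.5 tcp [ 0.553  -0.0444  0.1312] F [ 0.2 -0.8  0.5]
0.80 t7.0 tcp [ 0.5483 -0.0323  0.1219] F [ 0.  -0.3  0.3]
0.64 t7.4 tcp [ 0.5441 -0.0217  0.1107] F [-0.2 -0.6  0.9]
0.48 t7.8 tcp [ 0.5407 -0.0128  0.0978] F [ 0.9 -0.8 -1. ]
0.32 t8.2 tcp [ 0.538  -0.006   0.0836] F [ 0.7 -0.5  0.5]
0.16 t8.6 tcp [ 0.5362 -0.0014  0.0684] F [-0.1  0.3 -0.2]
0.00 t9.1 tcp [0.5358 0.0008 0.0532] F [-1.5 -0.5  8.2]
up t10.4 tcp [0.5352 0.0009 0.2989] F [-0.2 -0.2  0.5]
```

View pics/side1.png

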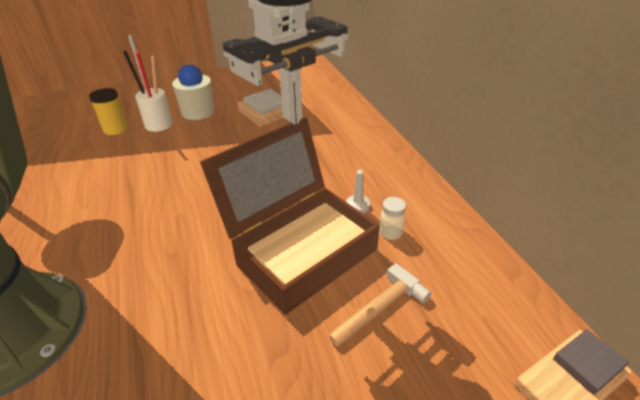

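The flap lies down inside the case (about (310,240)), and the jar, mandrel and hammer are unmoved. I check its tilt numerically, then close the lid if it is flat.

Run:
```python
from h import *
c,n,d,k=plane(cloud(dict(np.load("side.npz"))),[(270,258),(330,225),(358,240),(290,274)]); n*=np.sign(n[2])
print(c.round(4),n.round(3),"flap angle",-np.arcsin(n@ey)); 
c,n,d,k=plane(cloud(dict(np.load("side.npz"))),[(225,170),(300,138),(312,182),(240,220)]); a0=np.pi/2+np.arcsin(abs(n[2])); print("lid",a0)
f=plane(cloud(dict(np.load("side.npz"))),[(270,258),(330,225),(358,240),(290,274)])
assert abs(f[1][2])>.998 and abs(f[0][2]-.053)<.004
a0=1.92
st=lidP(a0)
env.servo_line(W(.026,.33),v=.2)
top=st+ey*.03; top[2]=.33
env.servo_line(top,v=.2); env.servo_line(st+ey*.03,v=.15); show("behind")
for a in np.r_[np.linspace(a0,.2,15),np.linspace(.15,0.0,4)]:
    env.servo_line(lidP(a),v=.07 if a>.2 else .03); show("%.2f"%a)
p=lidP(0)
for k in range(5):
    if readout.read_wrist_force()[2]>12: break
    p=p-[0,0,.001]; env.servo_line(p,v=.01); show("press")
env.servo_line(W(-.042,.30),v=.2); show("up")
snap(2)
```

```text
[ 0.5418 -0.0529  0.0535] [-0.008  0.031  0.999] flap angle -0.03159617677468149
lid 1.9212245299572686
behind t12.8 tcp [0.4794 0.1464 0.2013] F [-0.1 -0.3  0.6]
1.92 t13.4 tcp [0.4899 0.1181 0.2004] F [ 0.6 -0.3  0.4]
1.80 t13.8 tcp [0.4965 0.1009 0.2003] F [ 0.5 -0.3 -0.6]
1.67 t14.2 tcp [0.5035 0.083  0.2003] F [-0.2  0.6  0.1]
1.55 t14.6 tcp [0.5104 0.0651 0.2005] F [ 0.2  0.4 -1.1]
1.43 t15.0 tcp [0.5163 0.0502 0.2005] F [-0.5  0.2  0.4]
1.31 t15.4 tcp [0.522  0.0353 0.1985] F [-0.  -0.9 -0.7]
1.18 t15.8 tcp [0.5276 0.0209 0.1945] F [ 0.2  0.1 -0. ]
1.06 t16.1 tcp [0.533  0.007  0.1886] F [0.6 0.3 0.3]
0.94 t16.5 tcp [ 0.538  -0.006   0.1809] F [0.1 0.5 0.3]
0.81 t16.9 tcp [ 0.5427 -0.0181  0.1715] F [-0.  -0.  -0.1]
0.69 t17.2 tcp [ 0.5469 -0.0291  0.1607] F [ 0.1  0.7 -0.4]
0.57 t17.6 tcp [ 0.5506 -0.0387  0.1485] F [ 0.2 -0.5 -0.6]
0.45 t18.0 tcp [ 0.5538 -0.0469  0.1351] F [ 0.1 -0.4 -0.2]
0.32 t18.4 tcp [ 0.5563 -0.0535  0.1207] F [-0.1  0.7  1.1]
0.20 t19.1 tcp [ 0.5583 -0.0583  0.106 ] F [ 0.4 -0.9  0.6]
0.15 t19.4 tcp [ 0.5589 -0.0598  0.0996] F [-0.6  0.2  1. ]
0.10 t19.8 tcp [ 0.5594 -0.061   0.0932] F [-0.7 -0.6  0.4]
0.05 t20.2 tcp [ 0.5597 -0.0619  0.0867] F [-0.2  0.4 -0.1]
0.00 t20.5 tcp [ 0.5603 -0.0626  0.0808] F [-1.5 -0.4  5.3]
press t20.8 tcp [ 0.5604 -0.0626  0.0806] F [-6.4  0.9 14.5]
up t22.0 tcp [ 0.5598 -0.0625  0.2987] F [-0.2 -0.6 -0.5]
```

View pics/side2.png

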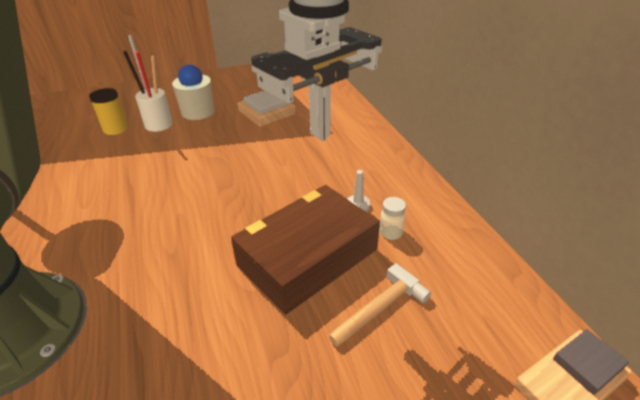

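The lid is shut on the case (top face around (305,235)), and the bystanders are where they were. One numeric check, then I hand in.

Run:
```python
from h import *
for k,poly in(("side",[(262,240),(325,200),(365,228),(290,272)]),):
    C=cloud(dict(np.load(k+".npz"))); c,n,d,m=plane(C,poly); n*=np.sign(n[2]); print(c.round(4),"angle",np.arcsin(n@ey))
    c,n,d,m=plane(C,[(230,320),(300,320),(300,390),(250,390)]); print("bench ref",c.round(4),np.arcsin(n@ey*np.sign(n[2])))
T=cloud(dict(np.load("top.npz")))
for y in(-.06,.06):
    w=T.reshape(-1,3); g=np.linalg.norm(w[:,:2]-W(y,0,-.07)[:2],axis=1)<.008; print(y,np.median(w[g,2]) if g.any() else None)
```

```text
[ 0.5482 -0.0438  0.081 ] angle 0.005022304584175027
bench ref [ 0.4153 -0.2009  0.0005] 0.0018776101285295267
-0.06 0.6075661422032624
0.06 0.600729111952985
```

```bash
python3 -c "
from cell import env
print(env.close_job())"
```

```text
the job is handed in; nothing more can be done
None
```

I folded the flap flat inside the case, eased the lid down and pressed it shut; in the last picture the jar, mandrel and hammer appear unmoved, and the job is handed in after about 22 s of robot time.

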